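Bring the circlip to its groove on a centrifuge spindle

TASK

Take the circlip pliers, with the circlip already on their tips, out of the tool tray, squeeze them to spread the ring only as far as the shaft needs (a ring spread too far is ruined), and slide it gently, without forcing, down over the upright centrifuge spindle until it lies level at its groove on top of the bearing. Finish there, still holding the pliers squeezed so that the ring stays spread around the groove, and do not disturb the other things on the bench.

Things in the scene. Friction and masses are not known exactly. Their poses are not given: they have to be found in the camera images.
- pliers: Bent-tip circlip pliers lying flat in the tool tray: two steel halves on one pivot, black rubber sleeves, 0.14 kg with the ring. Origin on the pivot's axis at the underside, 30 mm above the bench; relaxed, own x runs along the centre line to the tips, z up. The body is the half on the +y side; the halves turn equally, so squeezed by fingers the centre line stays midway between the sleeves.
- grip (a point): on the relaxed centre line 45 mm behind the pivot, midway between the two sleeves, 7 mm above the underside. Each sleeve runs 30 to 128 mm behind the pivot, 10 mm wide, 14 mm high, outer faces flat, upright; best gripped across both near the balance point, 41 mm behind the pivot. Relaxed they splay backwards, 0.13 rad each: 53 mm over the outer faces here. In fingers that do not slip, squeezing to 0.24 moves the pivot 3 mm away from them.
- squeeze (a joint): squeeze of the pliers (rad), 0 relaxed; opens the tips. At 0.26 the sleeves are parallel, 41 mm over their outer faces; at this grip each mm less is 0.022 rad more. Clear radius inside the ring 14.0, 15.1, 16.1, 16.8, 17.5 mm at 0, 0.10, 0.19, 0.26, 0.34: the shaft needs 0.15 to 0.30, best 0.24; above 0.34 the ring is ruined. Spring: the sleeves push back about 8 N at 0, 15 N at 0.26.
- ring_centre (a point): centre of the clear circle in the circlip, a spring-steel ring 2.5 mm thick, 40 mm across, gap and eyes towards the pliers; its mid thickness is 8 mm below the pliers' underside. Exact at 0.26 rad; relaxed it is some 4 mm off to the -y side. The true centre lies on the centre line 77.5, 76.6, 75.2, 73.8, 71.2 mm ahead of the pivot at a squeeze of 0, 0.10, 0.19, 0.26, 0.34.
- circlip: half of the circlip, on the pin of the pliers' +y half; z square to the ring. Both eyes stay on the pins of the pliers' tips, 60 mm ahead of the pivot, so the ring always goes with the pliers and stays parallel to them. The pins reach 1 mm below the ring. Origin on the pin's axis at the height of the pliers' underside.
- tool_tray: black tray 272 x 160 mm with grey foam up to 33 mm high, fixed. Under the sleeves the foam is cut away for fingers down to 8 mm above the bench, from 14 to 112 mm behind the origin and out to 72 mm either side, but for a web 28 mm wide along the middle. The ring hangs over a pocket. Origin at bench level, 122 mm from the tip end; x runs along the pliers, whose pivot lies within 7 mm of it.
- spindle: centrifuge drive spindle, fixed, axis upright. Aluminium plate 150 mm square with its top at 28 mm on rubber feet, bearing housing 84 mm across to 69 mm (foot flange 108 mm across to 36 mm); inner race 38 mm across, flat face at 74 mm; groove 27 mm across, 74 to 79 mm; shaft 30 mm across to 97 mm; cone to 20 mm across at 117 mm; stud 12 mm across to 126 mm. Origin on the axis at bench level.
- groove (a point): middle of the circlip groove on the spindle's axis, 76.5 mm above the bench. A ring lying on the inner race has its mid thickness 1.25 mm below this point.
- bearing: spare ball bearing, a steel ring 62 mm across, 16 mm high, lying flat, loose; leave it where it is. Origin under its middle
- pulley: small aluminium toothed-belt pulley 52 mm across, 32 mm high, standing, loose; leave it where it is. Origin under its middle
- grease_jar: small clear jar with a white cap, 52 mm across, 50 mm high, loose; leave it where it is. Origin under its middle
- screwdriver: screwdriver, black handle, 200 mm long, lying, loose; leave it where it is. Origin under its middle
- spanner: steel spanner, 180 mm long, lying, loose; leave it where it is. Origin under its middle
- rotor: conical aluminium centrifuge rotor, 176 mm across, 92 mm high, loose; leave it where it is. Origin under its middle
- beaker: glass beaker, 68 mm across, 85 mm high, loose; leave it where it is. Origin under its middle
Not all that is in view belongs to the job. There is more than one size of the pliers; the job needs the largest.

How it is judged:
On the way, in this order (a step that is already met when the one before it is completed fails the run):
1. the pliers with the ring are lifted clear of the tray in the gripper (contact force between the fingers and pliers above 3 N and contact force between pliers and tool_tray below 0.05 N and height (world z) of pliers above 0.06 m), for 0.2 s.
2. the spread ring is around the shaft, above the groove (contact force between the fingers and pliers above 3 N and horizontal distance between ring_centre and groove below 0.004 m and value of joint squeeze above 0.15 rad and z of ring_centre in the frame of groove between 0.003 and 0.021 m), for 0.1 s.
At the end, for the whole second after the job is handed in: Fingers hold the pliers squeezed 0.15 to 0.34 rad (ring wider than the shaft); ring around the shaft, centre within 4 mm of its axis, mid thickness from 2 mm below to 1.5 mm above the groove's middle, level within 5 degrees, at rest, pressing on the spindle with less than 6 N (contact force between the fingers and pliers above 3 N and horizontal distance between ring_centre and groove below 0.004 m and value of joint squeeze between 0.15 and 0.34 rad and z of ring_centre in the frame of groove between -0.002 and 0.0015 m and angle between circlip's own z axis and vertical below 0.09 rad and contact force between pliers and spindle below 6 N and linear speed of pliers below 0.02 m/s); the arm keeps its last pose, push and grip.
It fails at once if the ring is spread too far (squeeze above 0.34 rad) (value of joint squeeze above 0.34 rad).
It fails at once if the ring or the pliers are forced against the spindle (more than 10 N) (contact force between pliers and spindle above 10 N).
It fails at once if another thing on the bench is moved by more than 20 mm (distance of any of bearing, pulley, grease_jar, screwdriver, spanner, rotor, beaker from where it was at the start of the episode above 0.02 m).
It also fails if it takes over 42 s, if anything falls off the work surface, if the arm or the gripper's body presses on something with over 40 N, if the wrist force passes 120 N, or if a joint passes its speed limit or range.

ROBOT

A 6-joint arm with a two-finger parallel gripper is mounted at the origin on the work surface. World frame = base frame: x ahead of the robot, y to its left, z up, the work surface at z = 0. Lengths are in m, angles in rad, forces in N, time in s.
With the tool pointing down it reaches from about 0.35 to 0.8 m from the base axis. Payload 7.3 kg.
Tool frame: the origin (TCP) lies midway between the tips of the shut fingers; the grasp point (between the pads) lies 19 mm behind it (grip_depth is the z of the grasp point in the tool frame, in m); z points along the fingers, x is the direction in which the jaws open and shut, and the axes are right-handed (so a half turn about z gives the same grasp; the last joint's range is limited). The gripper opens to 85 mm and grips with 20 to 120 N. Pads are 22 mm wide; open, the fingers measure 114 mm over their backs; the gripper's body (76 mm by 85 mm) begins 54 mm behind the grasp point. The pads swing forward as they close: fully open they stand 13 mm farther back than shut.
Start: joints at [-1.285, 0.342, 1.524, -0, 1.275, -0.146], TCP at [0.22, -0.477, 0.197] pointing down, gripper open.
Joint ranges: [-2.53, 2.53], [-0.77, 2.02], [0.04, 2.7], [-1, 4.14], [0.28, 2.66], [-3.11, 3.11]. Speed limits (rad/s): [2.57, 2.57, 3.14, 3.14, 3.14, 3.14].

INTERFACE

Orientations are given as a unit quaternion [x, y, z, w].
In Python, from workcell import sense, snapshot, sign_off, silhouettes, grip_depth gives the robot as it stands. The module is installed in compiled form; this text tells all that it offers.
- The arm moves only by the tool servo_tool, never from a script. Its argument "deltas" is one flat list of numbers, 5 for each row, row after row: the gripper's target within -1 to 1 (shut at 1, half-way at 0, fully open at -1), then the shift along the tool's x, y, z normalised to -1 to 1, where 1 is 0.25 m, then the turn about the tool's z normalised to -1 to 1, where 1 is 90 degrees. A call has 1 to 20 rows; each row shifts and turns the commanded pose from where the row before left it, along the tool's axes as they then stand; what a row does not reach is not made up. A row lasts 1/12 s, in which the tool goes at most 41.7 mm and 7.16 degrees, less where a joint would pass 70% of its speed; a pose out of reach is approached as far as the arm can. A call with a number of a shift or a turn outside -1 to 1 is refused whole. A call with a gripper value outside its range is refused whole. The fingers move at their own pace and stop on an object; "newtons" is the grip in N (left out, the last holds). Time passes only in rows, so rows that do not move let the fingers close. It gives the time, the measured TCP pose, the force and the opening at its end, in the units of the state.
- sense(): the state, without advancing time (a new reading comes with each control period).
- snapshot(name): name is "scene" or "top"; returns a dict with "img" (400x640x3 uint8, blue, green, red), "range_z" (400x640 float32, m along the optical axis (not along the pixel's ray), 0 where there is no reading), "camera_matrix" (3x3 intrinsics, pixels), "k1" (the pictures are not rectified: a ray, as slopes to the right and down, at radius r is drawn at 1 + k1 r^2 times it, then the intrinsics apply), "view" (4x4, takes a point from world to camera coordinates). Camera axes: x right, y down, z forward; pixel columns grow to the right and rows downward; lengths in m; the calibration is good to about 2 mm. A picture is of the moment at which its call begins.
- sign_off(): hands the job in, once; it reports no verdict.
Trained networks look in a picture, given as the dict that the camera call returned (one of the last four; its "shot" number tells which), for a name from the list of things; names that differ only in an ending like _2 or _b are one class to them, and where a whole thing is asked for, a point or a joint stands for the part that bears it (a point fixed in the world has none). Each returns a list of dicts, best first, with "p" (0 to 1); they miss things now and then, are a little off and sometimes report something else, mostly with a low value. They report only what shows in the picture. A call takes as long as a camera call. They do not tell look-alikes from the thing itself.
- silhouettes(picture, query): "mask" (400x640 bool, what is visible of it) and "point" ([column, row] in pixels, amid what is visible of it).
The state is a dict: "time": time; "joints": joint angles; "joint_velocities": joint speeds; "effort": joint torques, N m; "tcp_pos": TCP position; "tcp_rot": TCP orientation; "ft_force": force on the tool from outside, world axes, zero at the start; "wrist_torque": the same for the moment, N m; "gripper_width": finger opening in m.
Only numpy, scipy, OpenCV 4.12 (cv2) and the standard library are available. Lean on these libraries where they do the work, as an engineer would, in place of code of your own. Each camera call takes 0.05 s, during which the arm holds its last target. There are 200 camera calls.

## Working session

There is one attempt and no reset: what is moved stays moved. The work goes in short steps, Python scripts to look and compute and a tool call to move; the robot and the scene stay as the last step left them, time stands still between calls to the robot, and variables do not carry over. Pictures are saved under pics/ and viewed, about 8 in all and at most 12, crops included, and the job is handed in when it is done.

Besides the shell and the picture viewer there is one more tool, called after "Request:" as a command line: name --argument value ..., lists and objects as JSON in quotes. servo_tool: Moves the arm, as the interface text tells. Scaled input: -1 to 1 covers 0.25 m each way for a shift and 90 degrees each way for a turn. Its arguments: {"type":"object","properties":{"deltas":{"type":"array","items":{"type":"number"}},"newtons":{"type":"number"}},"required":["deltas"]}

```bash
mkdir -p pics; cat > h.py <<'E'
import numpy as np, cv2
from workcell import sense, snapshot, sign_off, silhouettes, grip_depth
def world(s,uv):
    "pixels Nx2 -> world points by depth"
    uv=np.asarray(uv,float).reshape(-1,2); K=s["camera_matrix"]
    r=rays(s,uv)
    z=s["range_z"][uv[:,1].round().astype(int),uv[:,0].round().astype(int)]
    P=np.c_[r*z[:,None],z]; V=np.linalg.inv(s["view"])
    return P@V[:3,:3].T+V[:3,3]
def rays(s,uv):
    return cv2.undistortPoints(np.asarray(uv,float).reshape(-1,1,2),s["camera_matrix"],np.array([s["k1"],0,0,0,0.])).reshape(-1,2)
def atz(s,uv,z):
    "pixels -> world points on plane z"
    r=rays(s,np.asarray(uv,float).reshape(-1,2)); V=np.linalg.inv(s["view"])
    d=np.c_[r,np.ones(len(r))]@V[:3,:3].T; c=V[:3,3]
    return c+d*((z-c[2])/d[:,2])[:,None]
E
python3 - <<'E'
from h import *
print(sense(), grip_depth)
for n in("scene","top"):
    s=snapshot(n); cv2.imwrite(f"pics/{n}0.png",s["img"])
    print(n,s["k1"],np.linalg.inv(s["view"])[:3,3])
    for q in("pliers","tool_tray","spindle","circlip","bearing","rotor","beaker","grease_jar","pulley"):
        for d in silhouettes(s,q)[:3]:
            m=np.argwhere(d["mask"])[:,::-1]
            w=world(s,m[::5]); w=w[np.isfinite(w).all(1)]
            print(q,round(d["p"],2),np.round(d["point"]),len(m),np.round(np.median(w,0),3),np.round(w.max(0),3),np.round(w.min(0),3))
E
```

```text
{'time': 0.0, 'joints': array([-1.28499323e+00,  3.42724590e-01,  1.52504522e+00, -4.41289445e-06,
        1.27538349e+00, -1.46017264e-01]), 'joint_velocities': array([-0.00073976, -0.0020231 , -0.00055628,  0.00061209, -0.00056805,
        0.00056886]), 'effort': array([ 1.18847125e-03, -4.33678758e+01, -2.46007937e+01, -1.85841882e-04,
        7.90793099e-03, -3.36518269e-06]), 'tcp_pos': array([ 0.21960454, -0.4763551 ,  0.19651519]), 'tcp_rot': array([ 8.42177255e-01, -5.39200206e-01, -5.90343527e-04, -5.10299086e-04]), 'ft_force': array([-0.31056713,  0.38053926,  0.6464013 ]), 'wrist_torque': array([ 0.00562027, -0.04315961, -0.02124124]), 'gripper_width': 0.0848768890969952} -0.0187
scene -0.057299339476887035 [ 1.26108411 -0.24920933  1.03071922]
pliers 0.81 [264. 305.] 347 [ 0.822 -0.174  0.012] [ 0.896 -0.153  0.017] [ 0.745 -0.224 -0.002]
pliers 0.66 [354. 190.] 115 [0.596 0.185 0.041] [0.658 0.2   0.048] [0.522 0.179 0.036]
pliers 0.53 [329. 147.] 81 [0.367 0.207 0.012] [0.405 0.221 0.016] [0.312 0.191 0.004]
tool_tray 0.58 [361. 210.] 3830 [0.657 0.191 0.019] [1.261 0.2
[... 1282 characters left out ...]
764 0.292 1.022] [ 0.375  0.007 -0.002]
spindle 0.97 [409. 214.] 2924 [ 0.563 -0.209  0.029] [0.655 0.007 1.022] [ 0.375 -0.305 -0.003]
bearing 0.54 [323. 270.] 286 [0.419 0.007 0.016] [0.447 0.034 1.022] [ 0.375 -0.022  0.011]
bearing 0.37 [260. 193.] 4742 [0.619 0.198 0.023] [0.765 0.297 1.022] [ 0.375  0.007 -0.001]
rotor 0.56 [148. 228.] 3388 [0.499 0.461 0.066] [0.6   0.588 1.022] [ 0.375  0.007 -0.005]
beaker 0.91 [493. 245.] 743 [ 0.505 -0.446  0.051] [ 0.535 -0.399  0.088] [ 0.471 -0.465 -0.   ]
grease_jar 0.93 [495. 288.] 395 [ 0.387 -0.442  0.048] [ 0.41  -0.425  0.052] [ 0.364 -0.471  0.016]
pulley 0.71 [327. 171.] 269 [0.702 0.006 0.021] [0.741 0.028 1.022] [ 0.375 -0.018  0.001]
```

```bash
python3 - <<'E'
import cv2
a=cv2.imread("pics/top0.png"); 
c=cv2.resize(a[140:250,190:330],None,fx=5,fy=5,interpolation=cv2.INTER_CUBIC)
cv2.imwrite("pics/topcrop.png",c)
E
```

```text
(no output)
```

View pics/top0.png

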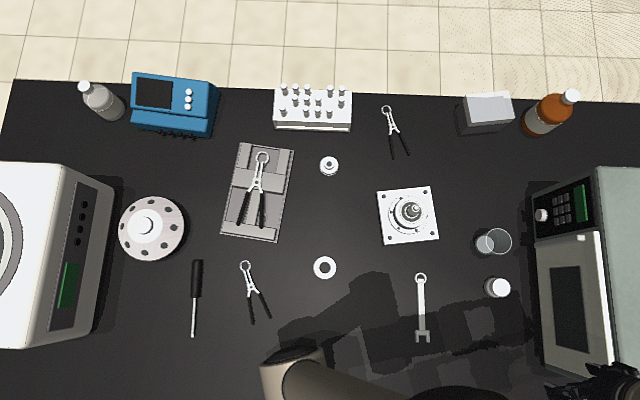

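View pics/topcrop.png

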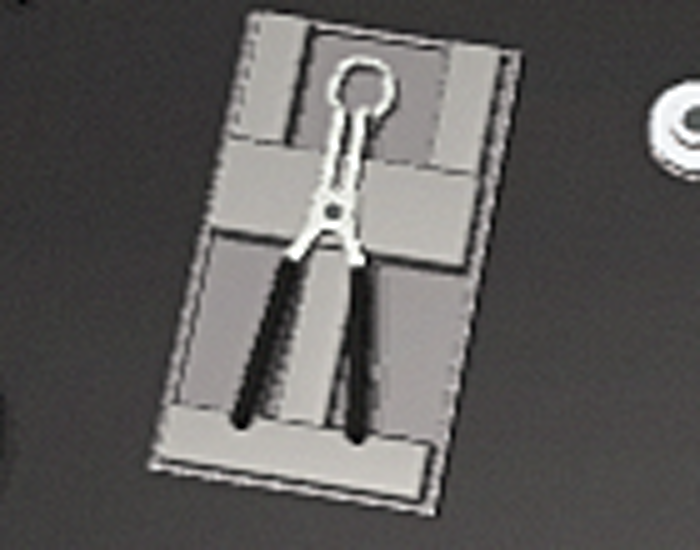

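The picture shows three plier-like tools: (256,192) in the tray with a ring on its tips, (251,295) and (393,130) loose on the bench. The tray one is the largest by length and matches the description. In the crop its pivot is at about (256.6,182.2), and the spindle is at about (411,211).

```bash
python3 - <<'E'
from h import *
np.set_printoptions(precision=4,suppress=True)
for n in("top","scene"):
    s=snapshot(n); print(n)
    # whole-image cloud
    vv,uu=np.mgrid[0:400,0:640]; uv=np.c_[uu.ravel(),vv.ravel()]
    W=world(s,uv); ok=(s["range_z"].ravel()>0)
    # spindle
    near=ok&(np.hypot(W[:,0]-.57,W[:,1]+.21)<.13)
    for lo,hi in((.120,.131),(.098,.118),(.066,.080),(.064,.072),(.024,.032)):
        k=near&(W[:,2]>lo)&(W[:,2]<hi); p=W[k]
        if len(p)>2:
            r=cv2.minAreaRect((p[:,:2]*1000).astype(np.float32)); print(lo,hi,len(p),p.mean(0),r)
    g=s["img"].mean(2)
    # tray
    d=silhouettes(s,"tool_tray")
    if d:
        m=d[0]["mask"].ravel()&ok&(abs(W[:,2]-.03)<.012)
        print("tray",cv2.minAreaRect((W[m][:,:2]*1000).astype(np.float32)))
    for d in silhouettes(s,"pliers")[:3]:
        m=np.argwhere(d["mask"])[:,::-1]; p=atz(s,m,.04 if d is None else .04)[:,:2]
        print("pl",d["p"],d["point"],cv2.minAreaRect((p*1000).astype(np.float32)))
    if n=="top":
        f=lambda cx,cy,z: atz(s,[[190+(cx+.5)/5-.5,140+(cy+.5)/5-.5]],z)[0]
        piv=f(333,211,.042); e1=f(241,420,.044); e2=f(358,432,.044); rg=f(362,88,.022)
        print("piv",piv,"ends",e1,e2,"ring",rg)
        print([np.linalg.norm((a-piv)[:2]) for a in(e1,e2,rg)],np.linalg.norm(e1-e2))
        mid=(e1+e2)/2; print("yaw ends->piv",np.arctan2(*(piv-mid)[1::-1]),"piv->ring",np.arctan2(*(rg-piv)[1::-1]))
    else:
        cv2.imwrite("pics/scene_crops.png",np.hstack([cv2.resize(s["img"][160:260,300:440],None,fx=4,fy=4,interpolation=cv2.INTER_CUBIC)[:, :400+100],cv2.resize(s["img"][185:275,180:260],(300,400),interpolation=cv2.INTER_CUBIC)]))
E
```

```text
top
0.12 0.131 23 [ 0.5716 -0.2147  0.1245] ((572.2108154296875, -214.73849487304688), (10.462371826171875, 12.06613540649414), 67.17859649658203)
0.098 0.118 72 [ 0.5683 -0.212   0.1095] ((570.0709228515625, -213.71810913085938), (25.793621063232422, 23.15339469909668), 32.68315505981445)
0.066 0.08 613 [ 0.5704 -0.2134  0.0695] ((570.9144897460938, -214.62545776367188), (81.14064025878906, 82.13798522949219), 1.5364990234375)
0.064 0.072 582 [ 0.5703 -0.2133  0.0687] ((570.9144897460938, -214.62545776367188), (81.14064025878906, 82.13798522949219), 1.5364990234375)
0.024 0.032 1630 [ 0.5682 -0.2131  0.0273] ((571.9268188476562, -215.22821044921875), (149.93153381347656, 150.05133056640625), 8.55489730834961)
tray ((623.644775390625, 203.58157348632812), (146.26913452148438, 265.0438537597656), 83.27001190185547)
pl 0.93 [257.5, 187.9] ((612.2108154296875, 203.06268310546875), (68.21456146240234, 180.35650634765625), 83.20890045166016)
pl 0.67 [252.7, 296.9] ((344.24005126953125, 186.15042114257812), (144.30516052246094, 53.32273483276367), 21.278684616088867)
pl 0.56 [390.6, 132.2]
[... 765 characters left out ...]
, (83.27560424804688, 84.63525390625), 85.72941589355469)
0.064 0.072 399 [ 0.5791 -0.216   0.069 ] ((571.5531005859375, -215.29754638671875), (82.28559112548828, 85.3853988647461), 78.20621490478516)
0.024 0.032 1256 [ 0.5853 -0.218   0.028 ] ((571.9955444335938, -215.34487915039062), (153.414794921875, 151.0479736328125), 8.814848899841309)
tray ((624.0725708007812, 202.69873046875), (154.96759033203125, 269.01885986328125), 83.11492156982422)
pl 0.64 [320.6, 144.2] ((362.54217529296875, 185.96214294433594), (137.02215576171875, 54.399436950683594), 31.939353942871094)
pl 0.55 [369.0, 197.8] ((630.3316650390625, 208.4037628173828), (71.9765396118164, 222.20643615722656), 86.62702941894531)
```

View pics/scene_crops.png

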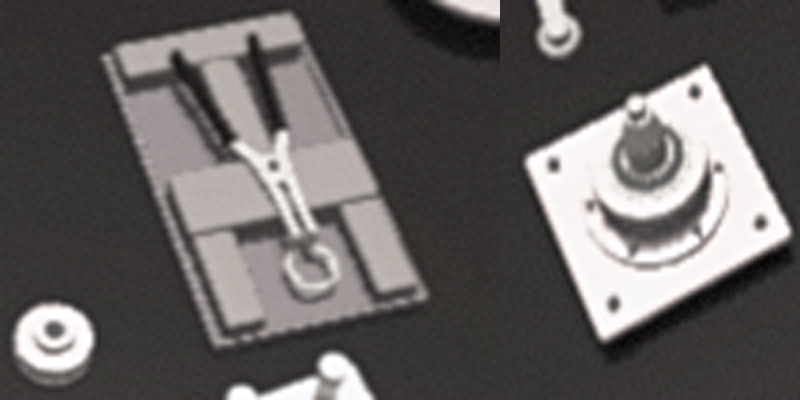

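The tray pliers at top-image (256,182) carry a 40 mm ring and are about 200 mm long, so they are the largest. The scene crop confirms it: ring towards +x, pliers lying between the foam blocks. Next I'll cross-check the pivot in the second camera.

```bash
python3 - <<'E'
from h import *
np.set_printoptions(precision=4,suppress=True)
s=snapshot("scene")
f=lambda cx,cy,z: atz(s,[[300+(cx+.5)/4-.5,160+(cy+.5)/4-.5]],z)[0]
piv=f(273,165,.042); e1=f(177,55,.044); e2=f(254,38,.044); rg=f(311,268,.022)
print("piv",piv,"ends",e1,e2,"ring",rg)
for n in("top","scene"):
    s=snapshot(n); vv,uu=np.mgrid[0:400,0:640]; uv=np.c_[uu.ravel(),vv.ravel()]
    P=atz(s,uv,.044)[:,:2]; 
    a=np.array([np.cos(-.075),np.sin(-.075)]); b=np.array([-a[1],a[0]]); o=np.array([.643,.203])
    X=(P-o)@a; Y=(P-o)@b; dark=s["img"].max(2).ravel()<60
    for x0 in(-.045,-.065,-.085,-.105):
        k=(abs(X-x0)<.006)&dark&(abs(Y)<.05)
        print(n,x0,[ (np.round(Y[k&q].mean()*1000,1),np.round(Y[k&q].min()*1000,1),np.round(Y[k&q].max()*1000,1),(k&q).sum()) for q in(Y>0,Y<0) if (k&q).any()])
E
```

```text
piv [0.6418 0.2041 0.042 ] ends [0.523 0.182 0.044] [0.5286 0.2445 0.044 ] ring [0.7209 0.1974 0.022 ]
top -0.045 [(np.float64(20.0), np.float64(13.6), np.float64(26.7), np.int64(20)), (np.float64(-21.9), np.float64(-28.3), np.float64(-15.7), np.int64(21))]
top -0.065 [(np.float64(22.2), np.float64(13.7), np.float64(29.4), np.int64(21)), (np.float64(-22.5), np.float64(-28.5), np.float64(-16.5), np.int64(20))]
top -0.085 [(np.float64(24.8), np.float64(15.9), np.float64(32.0), np.int64(22)), (np.float64(-26.1), np.float64(-31.9), np.float64(-15.4), np.int64(20))]
top -0.105 [(np.float64(27.3), np.float64(18.6), np.float64(34.2), np.int64(22)), (np.float64(-27.5), np.float64(-34.8), np.float64(-14.8), np.int64(22))]
scene -0.045 [(np.float64(17.4), np.float64(11.6), np.float64(23.1), np.int64(12)), (np.float64(-23.8), np.float64(-28.0), np.float64(-19.5), np.int64(10))]
scene -0.065 [(np.float64(21.2), np.float64(16.0), np.float64(26.2), np.int64(11)), (np.float64(-25.9), np.float64(-29.7), np.float64(-22.5), np.int64(9))]
scene -0.085 [(np.float64(23.8), np.float64(17.6), np.float64(30.8), np.int64(14)), (np.float64(-26.2), np.float64(-31.4), np.float64(-21.3), np.int64(12))]
scene -0.105 [(np.float64(27.5), np.float64(22.1), np.float64(32.4), np.int64(9)), (np.float64(-31.1), np.float64(-38.8), np.float64(-23.0), np.int64(12))]
```

Request:
servo_tool --deltas '[-1,0,0,0,0.0646,-1,0,0,0,0.0646,-1,0,0,0,0.0646,-1,0,0,0,0.0646,-1,0,0,0,0.0646,-1,-0.1416,-0.0661,0,0,-1,-0.1416,-0.0661,0,0,-1,-0.1416,-0.0661,0,0,-1,-0.1416,-0.0661,0,0,-1,-0.1416,-0.0661,0,0,-1,-0.1416,-0.0661,0,0,-1,-0.1416,-0.0661,0,0,-1,-0.1416,-0.0661,0,0,-1,-0.1416,-0.0661,0,0,-1,-0.1416,-0.0661,0,0,-1,-0.1416,-0.0661,0,0,-1,-0.1416,-0.0661,0,0,-1,-0.1416,-0.0661,0,0,-1,-0.1416,-0.0661,0,0,-1,-0.1416,-0.0661,0,0]' --newtons 30

```text
time: 3.12
tcp_pos: [0.5077, 0.036, 0.1973]
tcp_rot: [-0.68, 0.733, -0.0, 0.0]
ft_force: [0.4, -0.4, -0.7]
gripper_width: 0.0853
```

Request:
servo_tool --deltas '[-1,-0.1416,-0.0661,0,0,-1,-0.1416,-0.0661,0,0,-1,-0.1416,-0.0661,0,0,-1,-0.1416,-0.0661,0,0,-1,-0.1416,-0.0661,0,0,-1,0,0,0,0,-1,0,0,0,0,-1,0,0,0,0]'

```text
time: 3.78
tcp_pos: [0.6023, 0.2039, 0.1966]
tcp_rot: [-0.68, 0.733, 0.0, -0.001]
ft_force: [-0.3, 0.6, 0.2]
gripper_width: 0.0855
```

Request:
servo_tool --deltas '[-1,-0.004,0,0.112,0,-1,0,0,0.112,0,-1,0,0,0.112,0,-1,0,0,0.112,0,-1,0,0,0.112,0,-1,0,0,0,0]'

```text
time: 4.28
tcp_pos: [0.5988, 0.2027, 0.052]
tcp_rot: [-0.679, 0.734, 0.002, -0.004]
ft_force: [-0.9, 0.3, -0.1]
gripper_width: 0.0853
```

```bash
python3 - <<'E'
from h import *
s=snapshot("scene"); cv2.imwrite("pics/ap.png",cv2.resize(s["img"][140:250,300:440],None,fx=5,fy=5,interpolation=cv2.INTER_CUBIC))
E
```

```text
(no output)
```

View pics/ap.png

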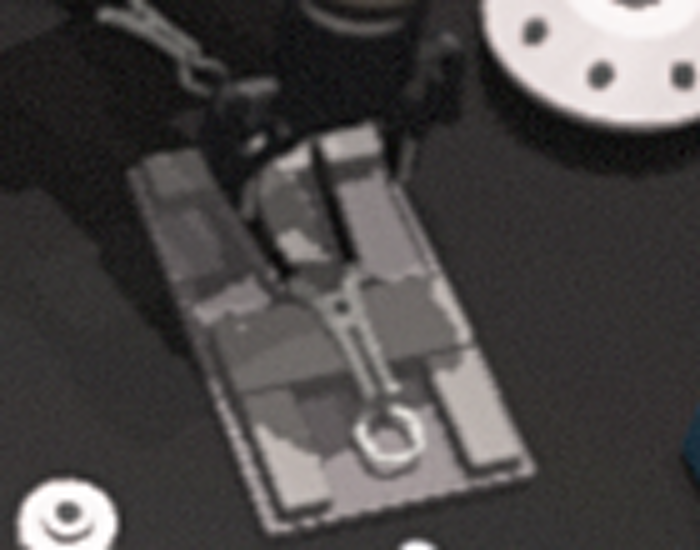

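Both fingers straddle the sleeves (at about (345,175) and (385,180) in the full image), with the ring clear ahead.

Request:
servo_tool --deltas '[-1,0,0,0.0,0,-1,0,0,0.0,0,-1,0,0,0.03,0,-1,0,0,0.03,0,-1,0,0,0.03,0,-1,0,0,0.03,0,-1,0,0,0,0,-1,0,0,0,0,-1,0,0,0,0]'

```text
time: 5.08
tcp_pos: [0.6029, 0.2053, 0.0271]
tcp_rot: [-0.68, 0.733, -0.0, -0.0]
ft_force: [0.5, 0.4, -0.1]
gripper_width: 0.0855
```

Request:
servo_tool --deltas '[-1,0,0,0.026,0,-1,0,0,0.026,0,-1,0,0,0,0,-0.2,0,0,0,0,-0.2,0,0,0,0,-0.2,0,0,0,0,-0.2,0,0,0,0,-0.2,0,0,0,0,-0.2,0,0,0,0]'

```text
time: 5.83
tcp_pos: [0.6029, 0.2052, 0.0144]
tcp_rot: [-0.68, 0.733, -0.0, 0.0]
ft_force: [0.3, 0.3, 1.0]
gripper_width: 0.0512
```

Request:
servo_tool --deltas '[-0.12,0,0,0,0,-0.12,0,0,0,0,-0.05,0,0,0,0,-0.05,0,0,0,0,-0.05,0,0,0,0,-0.05,0,0,0,0]'

```text
time: 6.33
tcp_pos: [0.6028, 0.2052, 0.0142]
tcp_rot: [-0.68, 0.733, -0.0, -0.0]
ft_force: [-0.5, 0.2, 0.1]
gripper_width: 0.0451
```

Request:
servo_tool --deltas '[-0.02,0,0,0,0,0.0,0,0,0,0,0.015,0,0,0,0,0.015,0,0,0,0,0.015,0,0,0,0,0.015,0,0,0,0]'

```text
time: 6.83
tcp_pos: [0.6028, 0.2052, 0.0142]
tcp_rot: [-0.68, 0.733, -0.0, -0.0]
ft_force: [0.3, 0.7, 0.2]
gripper_width: 0.0418
```

```bash
python3 - <<'E'
from h import *
s=snapshot("top"); cv2.imwrite("pics/gr.png",cv2.resize(s["img"][140:250,190:330],None,fx=5,fy=5,interpolation=cv2.INTER_CUBIC))
print(sense()["gripper_width"])
E
```

```text
0.04210261439298884
```

View pics/gr.png

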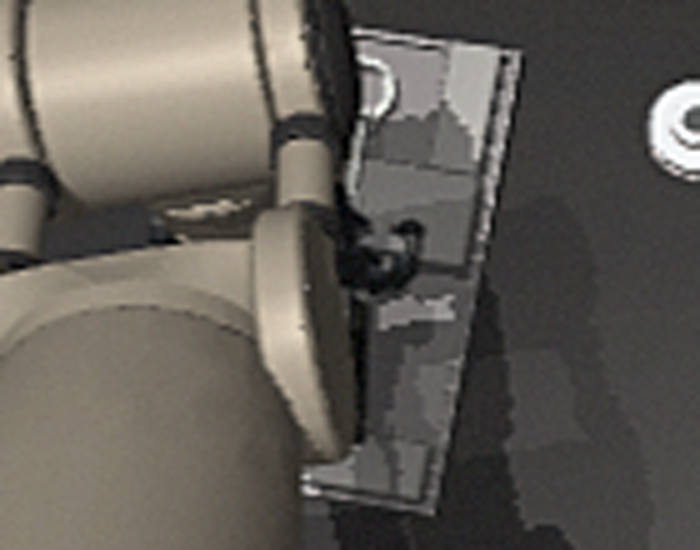

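Top view is mostly hidden by the arm; the ring is still seen at about (265,158), in place. Lifting.

Request:
servo_tool --deltas '[0.015,0,0,-0.02,0,0.015,0,0,-0.04,0,0.015,0,0,-0.06,0,0.015,0,0,-0.06,0,0.015,0,0,-0.08,0,0.015,0,0,-0.08,0,0.015,0,0,-0.08,0,0.015,0,0,-0.08,0,0.015,0,0,-0.08,0,0.015,0,0,-0.06,0,0.015,0,0,-0.04,0,0.015,0,0,0,0,0.015,0,0,0,0,0.015,0,0,0,0]'

```text
time: 8.05
tcp_pos: [0.6022, 0.2051, 0.1831]
tcp_rot: [-0.68, 0.733, 0.0, -0.001]
ft_force: [-0.7, 0.1, -0.5]
gripper_width: 0.0424
```

```bash
python3 - <<'E'
from h import *
print(sense()["gripper_width"],sense()["tcp_pos"],sense()["joints"])
s=snapshot("scene"); cv2.imwrite("pics/lift.png",cv2.resize(s["img"][120:250,300:460],None,fx=5,fy=4.6,interpolation=cv2.INTER_CUBIC))
E
```

```text
0.04236764536655635 [0.60224337 0.20508666 0.18314877] [ 2.07882595e-01  5.61083184e-01  1.20903198e+00 -7.32508282e-05
  1.37327166e+00  1.85424634e+00]
```

View pics/lift.png

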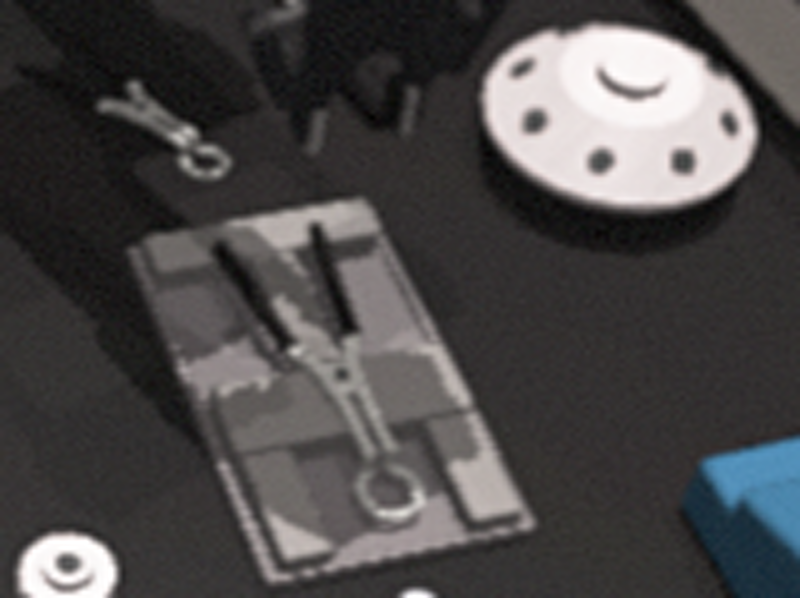

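The lift failed: the pliers still lie in the tray (pivot at (368,201), ring at (378,227)), apparently unmoved and undamaged, and the fingers are empty. I'll check the height of the finger tips against the TCP.

```bash
python3 - <<'E'
from h import *
np.set_printoptions(precision=4,suppress=True)
for n in("scene","top"):
    s=snapshot(n); vv,uu=np.mgrid[0:400,0:640]; uv=np.c_[uu.ravel(),vv.ravel()]
    W=world(s,uv); ok=s["range_z"].ravel()>0
    a=np.array([np.cos(-.075),np.sin(-.075)]); b=np.array([-a[1],a[0]])
    X=(W[:,:2]-[.6022,.2051])@a; Y=(W[:,:2]-[.6022,.2051])@b
    k=ok&(abs(X)<.03)&(abs(Y)<.06)&(W[:,2]>.1)&(W[:,2]<.27)
    for lo in np.arange(.17,.27,.01):
        q=k&(W[:,2]>=lo)&(W[:,2]<lo+.01)
        if q.any(): print(n,round(lo,3),q.sum(),"X",X[q].min(),X[q].max(),"Y",np.sort(Y[q])[::max(1,q.sum()//6)])
    d=silhouettes(s,"pliers")
    for e in d[:3]: print(e["p"],e["point"])
    P=atz(s,uv,.044)[:,:2]; o=np.array([.643,.203]); X=(P-o)@a;Y=(P-o)@b; dark=s["img"].max(2).ravel()<60
    for x0 in(-.045,-.065,-.085,-.105):
        k=(abs(X-x0)<.006)&dark&(abs(Y)<.05)
        print(n,x0,[ (np.round(Y[k&q].mean()*1000,1),(k&q).sum()) for q in(Y>0,Y<0) if (k&q).any()])
print(sense()["gripper_width"])
E
```

```text
scene 0.21 4 X -0.004398871878419852 0.003942663508964801 Y [-0.0272  0.0217  0.0228  0.023 ]
scene 0.22 24 X -0.011824871556185697 0.011732434306022834 Y [-0.0325 -0.0285  0.0205  0.0213  0.0221  0.0234]
scene 0.23 47 X -0.012169112859804697 0.012417266048896942 Y [-0.036  -0.0328 -0.027  -0.0225  0.0217  0.0233  0.0321]
scene 0.24 44 X -0.01159767449660692 0.01252208528811634 Y [-0.0362 -0.0333 -0.0277 -0.0208  0.0212  0.0225  0.0341]
scene 0.25 41 X -0.012281210448658604 0.011060759634818822 Y [-0.0347 -0.0293 -0.023   0.0217  0.0228  0.024   0.0273]
scene 0.26 64 X -0.013330512130180735 0.013821174324471382 Y [-0.0528 -0.0338 -0.0273 -0.0215  0.0244  0.0302  0.0443]
0.75 [329.6, 147.7]
0.73 [371.1, 190.8]
0.73 [267.6, 306.6]
scene -0.045 [(np.float64(18.9), np.int64(11)), (np.float64(-23.8), np.int64(10))]
scene -0.065 [(np.float64(21.6), np.int64(12)), (np.float64(-26.0), np.int64(13))]
scene -0.085 [(np.float64(24.8), np.int64(12)), (np.float64(-27.0), np.int64(16))]
scene -0.105 [(np.float64(28.7), np.int64(11)), (np.float64(-30.5), np.int64(15))]
top 0.21 1 X -0.0090003604913
[... 329 characters left out ...]
.0050170488346185284 Y [-0.0354 -0.0352 -0.0332 -0.0285 -0.0281 -0.0276 -0.0261 -0.0239 -0.0229]
top 0.25 3 X -0.011259961192229875 -0.007642199714430814 Y [-0.0353 -0.0257 -0.0218]
top 0.26 31 X -0.01366504553615452 0.0064184158094615935 Y [-0.0511 -0.0425 -0.0349 -0.0325 -0.0308 -0.0273  0.0502]
0.8 [394.2, 128.0]
0.71 [252.8, 289.5]
0.7 [258.1, 196.8]
top -0.045 [(np.float64(31.4), np.int64(58)), (np.float64(-21.9), np.int64(21))]
top -0.065 [(np.float64(30.9), np.int64(54)), (np.float64(-23.6), np.int64(23))]
top -0.085 [(np.float64(26.5), np.int64(44)), (np.float64(-25.2), np.int64(31))]
top -0.105 [(np.float64(21.1), np.int64(38)), (np.float64(-24.6), np.int64(33))]
0.04203607157211898
```

```bash
python3 - <<'E'
from h import *
s=snapshot("scene"); im=cv2.resize(s["img"][100:180,330:410],None,fx=7,fy=7,interpolation=cv2.INTER_CUBIC)
a=np.array([np.cos(-.075),np.sin(-.075),0]); b=np.array([-a[1],a[0],0]); t=sense()["tcp_pos"]
for Y in(-.021,.021):
  for z in(0,.01,.02,.03,.04):
    p=t+b*Y+[0,0,z]; c=s["view"]@np.r_[p,1]; r=c[:2]/c[2]; r=r*(1+s["k1"]*(r@r)); K=s["camera_matrix"]
    u,v=K[0,0]*r[0]+K[0,2],K[1,1]*r[1]+K[1,2]
    print(Y,z,u,v,s["range_z"][round(v),round(u)]-c[2])
    cv2.circle(im,(int((u-330+.5)*7),int((v-100+.5)*7)),3,(0,0,255) if z==0 else (0,255,0),-1)
cv2.imwrite("pics/tip.png",im)
E
```

```text
-0.021 0 361.15687009373966 159.96766882718708 0.2480388335791761
-0.021 0.01 361.5878681142692 157.4278096526506 0.2687015791448304
-0.021 0.02 362.0246719797754 154.85257571676556 0.2776517735935411
-0.021 0.03 362.46739365022455 152.24125705591604 -0.017427377470138117
-0.021 0.04 362.9161477773698 149.5931256589314 -0.015145631469608567
0.021 0 375.57903573227907 156.66656991874058 0.24614844137258585
0.021 0.01 376.1055230251796 154.12414137432555 0.2656453200864335
0.021 0.02 376.639016691438 151.5466504111733 0.2819384491436039
0.021 0.03 377.1796497978876 148.93340168130737 0.29288229975076185
0.021 0.04 377.727558543516 146.28368242885415 -0.001217189371389038
```

View pics/tip.png

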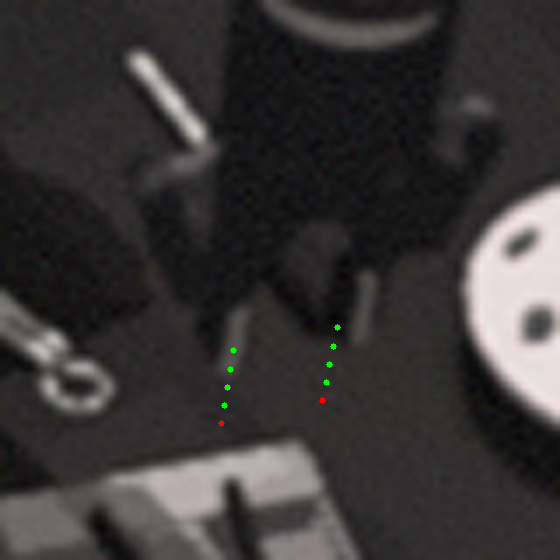

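The picture shows the finger tips ending about 30 mm above the TCP marks (red at (361,160) and (376,157)); depth agrees, with the tips at z≈0.215 and the TCP at 0.183. So the fingers closed just over the sleeves, and I have to go some 23 mm lower, watching the force.

Request:
servo_tool --deltas '[-1,0,0,0,0,-1,0,0,0,0,-1,0,0,0.1,0,-1,0,0,0.1,0,-1,0,0,0.1,0,-1,0,0,0.1,0,-1,0,0,0.1,0,-1,0,0,0.04,0,-1,0,0,0.04,0,-1,0,0,0,0,-1,0,0,0,0,-1,0,0,0,0]'

```text
time: 9.35
tcp_pos: [0.6039, 0.2054, 0.0408]
tcp_rot: [-0.68, 0.733, -0.001, 0.001]
ft_force: [0.1, 0.0, 0.7]
gripper_width: 0.0851
```

```bash
cat > tips.py <<'E'
from h import *
np.set_printoptions(precision=4,suppress=True)
t=sense()["tcp_pos"]; s=snapshot("scene"); vv,uu=np.mgrid[0:400,0:640]
W=world(s,np.c_[uu.ravel(),vv.ravel()])-t; ok=s["range_z"].ravel()>0
a=np.array([np.cos(-.075),np.sin(-.075)]); b=np.array([-a[1],a[0]]); X=W[:,:2]@a; Y=W[:,:2]@b
k=ok&(abs(X)<.02)&(abs(Y)<.062)&(abs(Y)>.018)
for lo in np.arange(-.01,.08,.005):
    q=k&(W[:,2]>=lo)&(W[:,2]<lo+.005); print(round(lo,3),[(int((q&p).sum()),np.round([Y[q&p].min(),Y[q&p].max()],3)) for p in(Y<0,Y>0) if (q&p).any()])
print(sense()["gripper_width"],t)
E
python3 tips.py
```

```text
-0.01 [(7, array([-0.061, -0.019])), (1, array([0.019, 0.019]))]
-0.005 [(7, array([-0.026, -0.019])), (8, array([0.019, 0.025]))]
0.0 [(16, array([-0.025, -0.018])), (17, array([0.018, 0.029]))]
0.005 [(3, array([-0.023, -0.021])), (8, array([0.019, 0.027]))]
0.01 []
0.015 []
0.02 []
0.025 []
0.03 []
0.035 []
0.04 []
0.045 [(2, array([-0.049, -0.044])), (1, array([0.043, 0.043]))]
0.05 [(2, array([-0.048, -0.042])), (9, array([0.042, 0.05 ]))]
0.055 [(6, array([-0.054, -0.045])), (9, array([0.042, 0.056]))]
0.06 [(11, array([-0.057, -0.043])), (10, array([0.042, 0.056]))]
0.065 [(7, array([-0.056, -0.044])), (8, array([0.042, 0.056]))]
0.07 [(10, array([-0.056, -0.045])), (6, array([0.042, 0.05 ]))]
0.075 [(5, array([-0.055, -0.045])), (11, array([0.042, 0.058]))]
0.08508273840365994 [0.6039 0.2054 0.0408]
```

Request:
servo_tool --deltas '[-1,0,0,0.05,0,-1,0,0,0.05,0,-1,0,0,0.02,0,-1,0,0,0.02,0,-1,0,0,0,0,-1,0,0,0,0]'

```text
time: 9.9
tcp_pos: [0.6028, 0.2052, 0.0041]
tcp_rot: [-0.68, 0.733, 0.0, -0.0]
ft_force: [0.3, 0.7, 0.0]
gripper_width: 0.085
```

Request:
servo_tool --deltas '[-1,0,0,0.02,0,-1,0,0,0.02,0,-1,0,0,0.02,0,-1,0,0,0,0,-1,0,0,0,0]'

```text
time: 10.32
tcp_pos: [0.6025, 0.2051, -0.0113]
tcp_rot: [-0.68, 0.733, 0.0, -0.0]
ft_force: [0.2, 1.0, 0.5]
gripper_width: 0.0852
```

```bash
python3 - <<'E'
from h import *
print(sense()["ft_force"],sense()["tcp_pos"])
s=snapshot("scene"); cv2.imwrite("pics/ap2.png",cv2.resize(s["img"][140:240,315:415],None,fx=6,fy=6,interpolation=cv2.INTER_CUBIC))
E
python3 tips.py
```

```text
[0.17010863 0.97233661 0.49322529] [ 0.60248059  0.20512552 -0.01134908]
-0.01 []
-0.005 []
0.0 []
0.005 []
0.01 [(3, array([-0.057, -0.039])), (2, array([0.026, 0.047]))]
0.015 [(59, array([-0.062, -0.018])), (39, array([0.023, 0.061]))]
0.02 [(24, array([-0.057, -0.019])), (20, array([0.023, 0.059]))]
0.025 []
0.03 []
0.035 []
0.04 [(3, array([-0.058, -0.019])), (3, array([0.02 , 0.045]))]
0.045 [(10, array([-0.049, -0.019])), (7, array([0.02 , 0.044]))]
0.05 [(20, array([-0.053, -0.018])), (25, array([0.02 , 0.056]))]
0.055 [(10, array([-0.05 , -0.018])), (17, array([0.019, 0.059]))]
0.06 [(7, array([-0.057, -0.044])), (8, array([0.042, 0.053]))]
0.065 [(7, array([-0.057, -0.044])), (6, array([0.042, 0.055]))]
0.07 [(8, array([-0.057, -0.045])), (9, array([0.041, 0.054]))]
0.075 [(5, array([-0.056, -0.045])), (6, array([0.042, 0.046]))]
0.08508805721662882 [ 0.6028  0.2052 -0.011 ]
```

View pics/ap2.png

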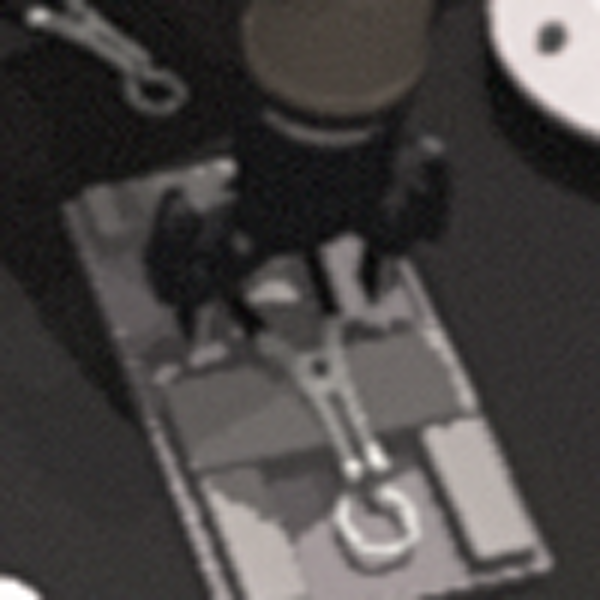

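The fingers are now down beside both sleeves, with no contact force. Closing in steps.

Request:
servo_tool --deltas '[-0.2,0,0,0,0,-0.2,0,0,0,0,-0.2,0,0,0,0,-0.2,0,0,0,0,-0.1,0,0,0,0,-0.1,0,0,0,0,-0.1,0,0,0,0]'

```text
time: 11.0
tcp_pos: [0.6032, 0.2058, -0.0091]
tcp_rot: [-0.68, 0.733, -0.0, 0.001]
ft_force: [-2.9, 2.1, 9.0]
gripper_width: 0.0473
```

Request:
servo_tool --deltas '[-0.05,0,0,0,0,-0.05,0,0,0,0,-0.02,0,0,0,0,-0.02,0,0,0,0,-0.02,0,0,0,0]'

```text
time: 11.42
tcp_pos: [0.6033, 0.2059, -0.0086]
tcp_rot: [-0.68, 0.733, -0.0, 0.001]
ft_force: [-4.3, 0.0, 11.8]
gripper_width: 0.0437
```

Request:
servo_tool --deltas '[0,0,0,0,0,0.015,0,0,0,0,0.015,0,0,0,0,0.015,0,0,0,0,0.015,0,0,0,0]'

```text
time: 11.83
tcp_pos: [0.6033, 0.2058, -0.0083]
tcp_rot: [-0.68, 0.733, -0.0, 0.001]
ft_force: [-4.4, 0.8, 15.5]
gripper_width: 0.0425
```

Width responds to the sleeves now, but there is 15 N upward, as the swinging pads press the sleeves into the foam. I'll raise gently to relieve it, then lift.

Request:
servo_tool --deltas '[0.015,0,0,-0.012,0,0.015,0,0,-0.012,0,0.015,0,0,-0.02,0,0.015,0,0,-0.04,0,0.015,0,0,-0.04,0,0.015,0,0,0,0,0.015,0,0,0,0]'

```text
time: 12.42
tcp_pos: [0.6036, 0.2053, 0.0213]
tcp_rot: [-0.68, 0.733, -0.001, 0.001]
ft_force: [-0.1, -0.3, -1.9]
gripper_width: 0.0423
```

```bash
python3 - <<'E'
from h import *
print(sense()["ft_force"],sense()["tcp_pos"],sense()["gripper_width"])
s=snapshot("scene"); cv2.imwrite("pics/lift2.png",cv2.resize(s["img"][140:240,315:415],None,fx=6,fy=6,interpolation=cv2.INTER_CUBIC))
E
```

```text
[-0.10775502 -0.28941492 -1.94761776] [0.60357643 0.20531419 0.02127943] 0.04232238127503555
```

View pics/lift2.png

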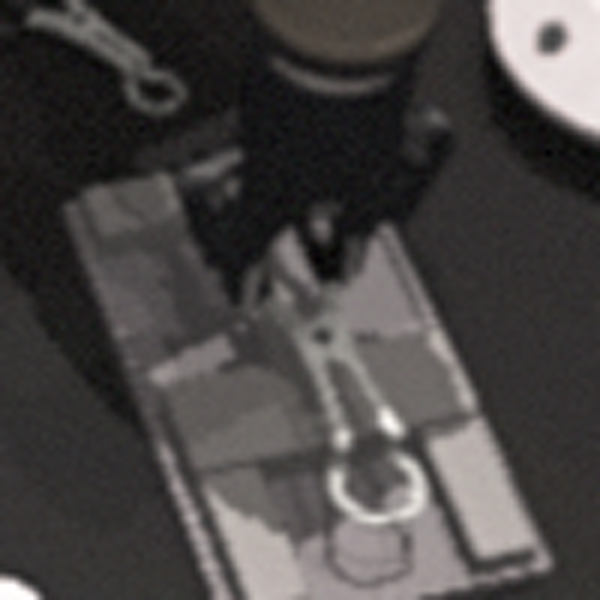

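The pliers are gripped, the ring is visibly spread, and everything is clear of the foam (ring at (378,221)). Lifting higher and measuring the ring.

Request:
servo_tool --deltas '[0.015,0,0,-0.03,0,0.015,0,0,-0.05,0,0.015,0,0,-0.06,0,0.015,0,0,-0.06,0,0.015,0,0,-0.06,0,0.015,0,0,-0.06,0,0.015,0,0,-0.06,0,0.015,0,0,-0.03,0,0.015,0,0,0,0,0.015,0,0,0,0,0.015,0,0,0,0]'

```text
time: 13.38
tcp_pos: [0.6021, 0.205, 0.1215]
tcp_rot: [-0.68, 0.733, 0.0, -0.001]
ft_force: [-0.4, 0.2, -0.9]
gripper_width: 0.0424
```

```bash
cat > ring.py <<'E'
from h import *
import sys
from scipy.optimize import least_squares
np.set_printoptions(precision=4,suppress=True)
t=sense()["tcp_pos"]; off=float(sys.argv[1]) if len(sys.argv)>1 else .038
vv,uu=np.mgrid[0:400,0:640]; uv=np.c_[uu.ravel(),vv.ravel()]
q=sense()["tcp_rot"]; xt=np.array([q[0]**2-q[1]**2,2*q[0]*q[1]]); b=-xt; a=np.array([b[1],-b[0]])
print("tcp",t,"w",sense()["gripper_width"],"yaw",np.arctan2(a[1],a[0]))
for n in("scene","top"):
    s=snapshot(n); W=world(s,uv); ok=s["range_z"].ravel()>0
    X=(W[:,:2]-t[:2])@a; Y=(W[:,:2]-t[:2])@b; Z=W[:,2]-t[2]
    k=ok&(X>.02)&(X<.15)&(abs(Y)<.035)&(abs(Z-.035)<.03)
    if k.sum()<20: print(n,"few",k.sum()); continue
    for lo in np.arange(.02,.15,.015):
        m=k&(X>=lo)&(X<lo+.015)
        if m.any(): print(n,round(lo,3),m.sum(),"Z",np.percentile(Z[m],[10,50,90]),"Y",Y[m].min(),Y[m].max(),"Xmax",X[m].max())
    zr=off-.008+t[2]; P=atz(s,uv,zr+.00125)[:,:2]; px=(P-t[:2])@a; py=(P-t[:2])@b
    m=k&(X>.1)&(abs(Z-(off-.008))<.012)
    f=least_squares(lambda p:np.hypot(px[m]-p[0],py[m]-p[1])-p[2],[.115,0,.018],loss="soft_l1",f_scale=.002)
    print(n,"ring X,Y,r in tool-plier axes",f.x,m.sum(),"world",t[:2]+a*f.x[0]+b*f.x[1])
E
python3 ring.py
```

```text
tcp [0.6021 0.205  0.1215] w 0.04240217255952047 yaw -0.07563529090984293
scene 0.02 41 Z [0.0459 0.0489 0.0511] Y -0.01669552238510413 0.016158162779275956 Xmax 0.03471589756633524
scene 0.035 42 Z [0.0469 0.0498 0.0514] Y -0.014437949436406085 0.011051704970226154 Xmax 0.04917169375980949
scene 0.05 46 Z [0.0444 0.0484 0.0511] Y -0.014151665546798944 0.010605675196949894 Xmax 0.06493283989518314
scene 0.065 27 Z [0.0427 0.0486 0.0505] Y -0.014812311239480647 0.011095530620076685 Xmax 0.07947603100346996
scene 0.08 29 Z [0.0451 0.0478 0.0501] Y -0.01763311211147676 0.012042449972355044 Xmax 0.09384725401307331
scene 0.095 53 Z [0.0296 0.0369 0.0503] Y -0.020580333823440083 0.018182409628408475 Xmax 0.10993070313599765
scene 0.11 17 Z [0.0285 0.0315 0.0332] Y -0.024151120811665126 0.018084302851749078 Xmax 0.1248733415510058
scene 0.125 31 Z [0.0282 0.0298 0.0336] Y -0.02078736021901533 0.015524029711682612 Xmax 0.13700099924790776
scene ring X,Y,r in tool-plier axes [ 0.1165 -0.0028  0.0198] 75 world [0.7181 0.1934]
top 0.035 12 Z [0.0455 0.0487 0.05  ] Y -0.014679174253345043 -0.009400756955730746 Xmax 0.04906626968722818
top 0.05 22 Z [0.0445 0.0481 0.0497] Y -0.014988509761158394 -0.005944958271613246 Xmax 0.06452385944534593
top 0.065 19 Z [0.045  0.0474 0.0493] Y -0.015783647150706556 0.004665115662951967 Xmax 0.07990050528441268
top 0.08 17 Z [0.0453 0.0468 0.0481] Y -0.01713179697633483 -0.01057928682354803 Xmax 0.09383397971833078
top 0.095 23 Z [0.0293 0.0361 0.0486] Y -0.02369715973635513 0.007362235073731426 Xmax 0.10941925167147015
top 0.11 12 Z [0.0281 0.0301 0.0318] Y -0.024553067127292466 -0.01944657353957081 Xmax 0.1248584181081832
top 0.125 26 Z [0.0279 0.0298 0.0321] Y -0.021211605452247 0.007950102293470934 Xmax 0.13747871164761963
top ring X,Y,r in tool-plier axes [ 0.116  -0.0041  0.0193] 45 world [0.7175 0.1921]
```

Ring is level, mid-thickness about 29 mm above the TCP, centre 116 mm ahead and 3 mm to −y. Carrying it above the spindle.

Request:
servo_tool --deltas '[0.015,0.04,0.011,0,0,0.015,0.08,0.022,0,0,0.015,0.1194,0.0328,0,0,0.015,0.1194,0.0328,0,0,0.015,0.1194,0.0328,0,0,0.015,0.1194,0.0328,0,0,0.015,0.1194,0.0328,0,0,0.015,0.1194,0.0328,0,0,0.015,0.1194,0.0328,0,0,0.015,0.1194,0.0328,0,0,0.015,0.1194,0.0328,0,0,0.015,0.1194,0.0328,0,0,0.015,0.1194,0.0328,0,0,0.015,0.1194,0.0328,0,0,0.015,0.08,0.022,0,0,0.015,0.038,0.0104,0,0,0.015,0,0,0,0,0.015,0,0,0,0,0.015,0,0,0,0]'

```text
time: 15.07
tcp_pos: [0.457, -0.2016, 0.1226]
tcp_rot: [-0.68, 0.733, 0.0, 0.0]
ft_force: [0.7, -0.4, -1.6]
gripper_width: 0.0424
```

```bash
python3 ring.py; python3 - <<'E'
from h import *
ims=[]
s=snapshot("scene"); ims.append(cv2.resize(s["img"][170:260,175:265],(480,480),interpolation=cv2.INTER_CUBIC))
vv,uu=np.mgrid[0:400,0:640]; uv=np.c_[uu.ravel(),vv.ravel()]
s2=snapshot("top"); cv2.imwrite("pics/ov.png",np.hstack([ims[0],cv2.resize(s2["img"][160:240,370:450],(320,480),interpolation=cv2.INTER_CUBIC)]))
for n,q in(("scene",s),("top",s2)):
    W=world(q,uv); k=(np.hypot(W[:,0]-.572,W[:,1]+.215)<.012)&(W[:,2]>.12)&(W[:,2]<.132); print(n,k.sum(),W[k].mean(0) if k.any() else "")
E
```

```text
tcp [ 0.457  -0.2016  0.1226] w 0.04236403530184777 yaw -0.07491005300409935
scene 0.02 37 Z [0.0468 0.0485 0.0513] Y -0.016278952403123062 0.013983399719181265 Xmax 0.03476200683193134
scene 0.035 47 Z [0.0484 0.0499 0.0521] Y -0.014738173337580604 0.01102081436693994 Xmax 0.04993212418317335
scene 0.05 37 Z [0.046  0.0491 0.051 ] Y -0.014405781626637169 0.010429054045656902 Xmax 0.06395662837051685
scene 0.065 19 Z [0.0487 0.0498 0.0522] Y -0.014805582030854865 0.010542499533089673 Xmax 0.0780084274559341
scene 0.08 26 Z [0.0469 0.0485 0.0502] Y -0.016722748939665966 0.011907873104271289 Xmax 0.09451111876088468
scene 0.095 49 Z [0.0299 0.042  0.0501] Y -0.022202961391893563 0.016392464172292873 Xmax 0.10917299021501113
scene 0.11 23 Z [0.0291 0.0309 0.0327] Y -0.02428582471504901 0.01823265115571084 Xmax 0.12486766432448199
scene 0.125 29 Z [0.0284 0.0311 0.034 ] Y -0.020615020727452135 0.01339365246266699 Xmax 0.1373312790750838
scene ring X,Y,r in tool-plier axes [ 0.1156 -0.0031  0.02  ] 75 world [ 0.572  -0.2133]
top 0.02 8 Z [0.0435 0.0467 0.0486] Y 0.0082405681966918 0.01361
[... 260 characters left out ...]
18 Z [0.0469 0.0481 0.0501] Y 0.005611184394977075 0.011382729388845061 Xmax 0.07830289804017551
top 0.08 21 Z [0.0463 0.048  0.0497] Y 0.006567827421126151 0.012264002550469232 Xmax 0.0948157575722543
top 0.095 20 Z [0.0297 0.0358 0.0486] Y 0.007724539862302545 0.016403116224050114 Xmax 0.10984722529578413
top 0.11 22 Z [0.0276 0.0305 0.0319] Y -0.02220945130759408 0.01887756983574686 Xmax 0.12396041196259844
top 0.125 33 Z [0.0287 0.0299 0.0317] Y -0.021160926743282474 0.015151693035603505 Xmax 0.13728832576575717
top ring X,Y,r in tool-plier axes [ 0.117  -0.0019  0.0189] 61 world [ 0.5735 -0.2122]
scene 13 [ 0.57638335 -0.21604802  0.12453368]
top 20 [ 0.57203906 -0.21512829  0.12534792]
```

View pics/ov.png

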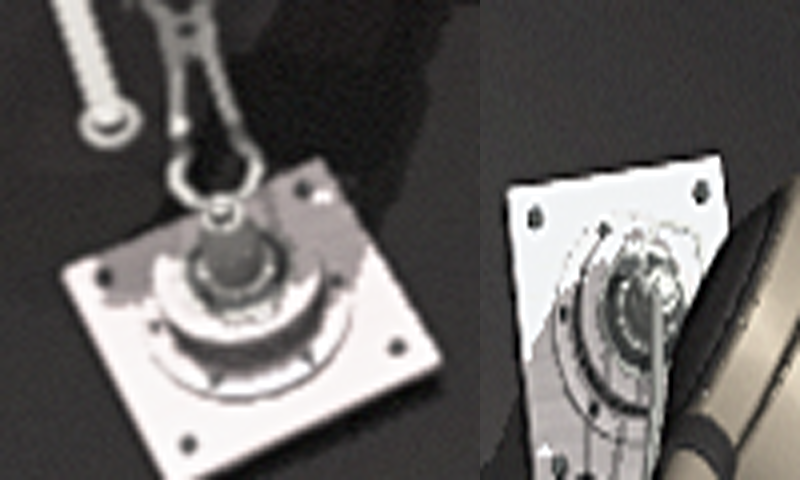

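The ring is level over the spindle in both views (spindle stud at scene (200,210)), about 2 mm off in y. I'll correct that and lower to the cone.

Request:
servo_tool --deltas '[0.015,0.0088,0.001,0,0,0.015,0,0,0,0,0.015,0,0,0,0,0.015,0,0,0.02,0,0.015,0,0,0.02,0,0.015,0,0,0.02,0,0.015,0,0,0.02,0,0.015,0,0,0.02,0,0.015,0,0,0.02,0,0.015,0,0,0.02,0,0.015,0,0,0.02,0,0.015,0,0,0.02,0,0.015,0,0,0,0,0.015,0,0,0,0,0.015,0,0,0,0]'

```text
time: 16.52
tcp_pos: [0.4566, -0.2049, 0.0778]
tcp_rot: [-0.68, 0.733, -0.0, 0.0]
ft_force: [0.3, -0.6, -2.3]
gripper_width: 0.0421
```

```bash
python3 - <<'E'
from h import *
st=sense(); print(st["tcp_pos"],st["ft_force"],st["gripper_width"])
s=snapshot("scene"); t=st["tcp_pos"]
im=cv2.resize(s["img"][195:245,195:245],(600,600),interpolation=cv2.INTER_CUBIC)
V=s["view"];K=s["camera_matrix"]
def circ(c,r,z,col):
    for th in np.linspace(0,2*np.pi,90):
        p=V@np.r_[c[0]+r*np.cos(th),c[1]+r*np.sin(th),z,1]; q=p[:2]/p[2]; q=q*(1+s["k1"]*(q@q))
        u=K[0,0]*q[0]+K[0,2];v=K[1,1]*q[1]+K[1,2]; cv2.circle(im,(int((u-195+.5)*12),int((v-195+.5)*12)),1,col,-1)
a=np.array([.9972,-.0748]);b=np.array([.0748,.9972]); c=t[:2]+a*.1162-b*.003; print("ring",c)
circ(c,.0165,t[2]+.0305,(0,255,0)); circ([.5722,-.2155],.006,.126,(0,0,255)); circ([.5722,-.2155],.015,.097,(255,0,0))
cv2.imwrite("pics/cone.png",im)
E
```

```text
[ 0.45662831 -0.20491051  0.077837  ] [ 0.26222788 -0.6155196  -2.26205862] 0.042146751202287426
ring [ 0.57227855 -0.21659387]
```

View pics/cone.png

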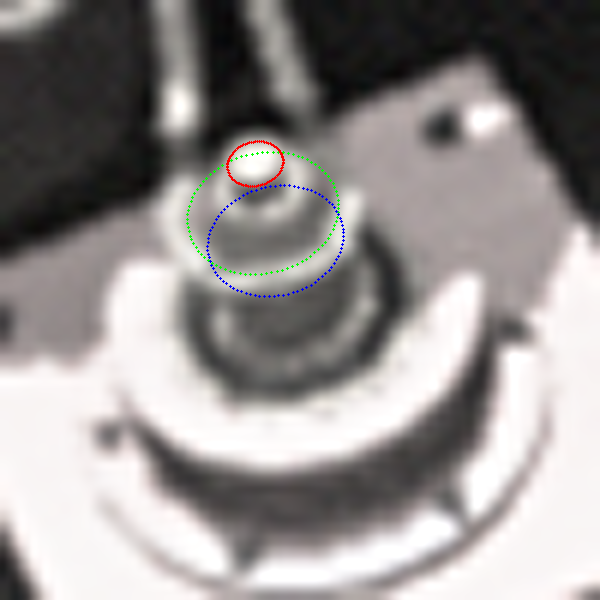

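The ring encircles the stud and cone (predicted inner circle fits the image; stud at image (216,208)), about 1 mm too far to −y. I'll correct that and go on slowly, watching the force.

Request:
servo_tool --deltas '[0.015,-0.0044,0,0,0,0.015,0,0,0,0,0.015,0,0,0.01,0,0.015,0,0,0.01,0,0.015,0,0,0.01,0,0.015,0,0,0.008,0,0.015,0,0,0,0,0.015,0,0,0,0,0.015,0,0,0,0]'

```text
time: 17.32
tcp_pos: [0.4566, -0.2038, 0.0682]
tcp_rot: [-0.68, 0.733, -0.0, -0.0]
ft_force: [0.3, 0.1, -1.9]
gripper_width: 0.0421
```

```bash
python3 ring.py | grep -v Xmax; python3 -c "
from h import *
s=sense();print(s['ft_force'],s['wrist_torque'])"
```

```text
tcp [ 0.4566 -0.2038  0.0682] w 0.04209820529117421 yaw -0.0756047772471676
scene ring X,Y,r in tool-plier axes [ 0.1126 -0.0034  0.0184] 125 world [ 0.5686 -0.2157]
top ring X,Y,r in tool-plier axes [ 0.1194 -0.0031  0.0163] 94 world [ 0.5754 -0.2159]
[ 0.15565725  0.7493616  -1.1645438 ] [ 0.03459963  0.02699084 -0.00757598]
```

Request:
servo_tool --deltas '[0.015,0,0,0.006,0,0.015,0,0,0.006,0,0.015,0,0,0.006,0,0.015,0,0,0,0,0.015,0,0,0,0]'

```text
time: 17.83
tcp_pos: [0.4565, -0.2037, 0.0636]
tcp_rot: [-0.68, 0.733, 0.0, -0.0]
ft_force: [-0.2, 0.2, -1.2]
gripper_width: 0.0423
```

Request:
servo_tool --deltas '[0.015,0,0,0.006,0,0.015,0,0,0.006,0,0.015,0,0,0.006,0,0.015,0,0,0,0,0.015,0,0,0,0]'

```text
time: 18.25
tcp_pos: [0.4565, -0.2037, 0.0591]
tcp_rot: [-0.68, 0.733, 0.0, -0.0]
ft_force: [-0.5, -0.9, -1.3]
gripper_width: 0.0423
```

Request:
servo_tool --deltas '[0.015,0,0,0.006,0,0.015,0,0,0.006,0,0.015,0,0,0.006,0,0.015,0,0,0.006,0,0.015,0,0,0.006,0,0.015,0,0,0,0,0.015,0,0,0,0,0.015,0,0,0,0]'

```text
time: 18.92
tcp_pos: [0.4566, -0.2038, 0.0517]
tcp_rot: [-0.68, 0.733, -0.0, -0.0]
ft_force: [1.0, 0.2, -1.3]
gripper_width: 0.0424
```

```bash
python3 ring.py; python3 -c "
from h import *
s=sense();print(s['ft_force'],s['wrist_torque'])"
```

```text
tcp [ 0.4566 -0.2038  0.0517] w 0.04241743106715207 yaw -0.0755595180087309
scene 0.02 32 Z [0.047  0.0494 0.0524] Y -0.015906972974048358 0.013277626465304426 Xmax 0.034938831067795086
scene 0.035 43 Z [0.0474 0.05   0.0532] Y -0.014255267293841054 0.010841265525189348 Xmax 0.049378084725290136
scene 0.05 35 Z [0.0459 0.0494 0.0511] Y -0.014621130002915999 0.010239108588378948 Xmax 0.06384322528441061
scene 0.065 26 Z [0.0329 0.0487 0.0501] Y -0.024439018443407286 0.015094269466097841 Xmax 0.07999851950174673
scene 0.08 63 Z [0.0146 0.0189 0.0504] Y -0.034602974588600864 0.03162369448807398 Xmax 0.09459692170646296
scene 0.095 76 Z [0.0159 0.0198 0.0484] Y -0.03460985052182104 0.03492207143386187 Xmax 0.10997949014555727
scene 0.11 116 Z [0.0171 0.0302 0.0587] Y -0.034154851315805757 0.034809537625451255 Xmax 0.12479937038360267
scene 0.125 213 Z [0.0164 0.0219 0.0489] Y -0.03457111408555008 0.03477550980333776 Xmax 0.13986298912578388
scene 0.14 89 Z [0.0118 0.0171 0.0198] Y -0.03476887728183468 0.029635715861823 Xmax 0.14978591271531233
scene ring X,Y,r in tool-plier axes [ 0.1224
[... 465 characters left out ...]
808
top 0.08 81 Z [0.0112 0.0175 0.048 ] Y -0.004930510558058443 0.03278609689431733 Xmax 0.09499705022364278
top 0.095 129 Z [0.0157 0.0269 0.0556] Y -0.010776476004591088 0.03462379879722837 Xmax 0.10999690979967189
top 0.11 97 Z [0.0167 0.0301 0.0637] Y -0.022552751433224664 0.034508616566594104 Xmax 0.12475344468262235
top 0.125 97 Z [0.0153 0.0184 0.0317] Y -0.034742629164527375 0.0347465014912119 Xmax 0.13999860968952255
top 0.14 79 Z [0.015  0.0171 0.0188] Y -0.03411614967251628 0.029969390856273963 Xmax 0.14986569099074867
top ring X,Y,r in tool-plier axes [ 0.1194 -0.0004  0.0211] 139 world [ 0.5756 -0.2132]
[-1.01797046  0.13588544 -1.50714543] [-0.03624121  0.00677187  0.02025651]
```

Request:
servo_tool --deltas '[0.015,0,0,0.004,0,0.015,0,0,0.004,0,0.015,0,0,0.004,0,0.015,0,0,0,0,0.015,0,0,0,0,0.015,0,0,0,0]'

```text
time: 19.52
tcp_pos: [0.4565, -0.2037, 0.0487]
tcp_rot: [-0.68, 0.733, -0.0, -0.0]
ft_force: [-0.4, 1.2, -1.8]
gripper_width: 0.0426
```

Request:
servo_tool --deltas '[0.015,0,0,0.003,0,0.015,0,0,0,0,0.015,0,0,0,0,0.015,0,0,0,0]'

```text
time: 19.85
tcp_pos: [0.4566, -0.2037, 0.048]
tcp_rot: [-0.68, 0.733, -0.0, -0.0]
ft_force: [-0.3, 0.0, -2.3]
gripper_width: 0.0426
```

Request:
servo_tool --deltas '[0.015,0,0,0.003,0,0.015,0,0,0,0,0.015,0,0,0,0,0.015,0,0,0,0]'

```text
time: 20.18
tcp_pos: [0.4565, -0.2037, 0.0472]
tcp_rot: [-0.68, 0.733, -0.0, -0.0]
ft_force: [0.3, 0.3, -2.2]
gripper_width: 0.0423
```

Request:
servo_tool --deltas '[0.015,0,0,0.003,0,0.015,0,0,0,0,0.015,0,0,0,0,0.015,0,0,0,0]'

```text
time: 20.52
tcp_pos: [0.4565, -0.2037, 0.0464]
tcp_rot: [-0.68, 0.733, 0.0, -0.0]
ft_force: [-0.2, 0.3, -1.5]
gripper_width: 0.0424
```

```bash
python3 -c "
from h import *
for i in range(4):
    s=sense();print(s['ft_force'],s['wrist_torque'],s['tcp_pos']); snapshot('top')"
```

```text
[-0.19599837  0.32887535 -1.46279874] [ 0.04216448 -0.04264282 -0.01661977] [ 0.45651235 -0.20372368  0.04642508]
[-1.00129901  0.63478696 -2.25057374] [-0.02162723  0.04511973  0.01081703] [ 0.45653848 -0.20376253  0.04644658]
[-0.59435567 -0.15387683 -1.4479143 ] [ 0.04221461  0.0119791  -0.00253831] [ 0.45655345 -0.20374464  0.0464649 ]
[-0.30903103 -0.32032007 -0.91368976] [-0.00620303  0.02637269 -0.01384775] [ 0.4565265  -0.20375208  0.04645421]
```

Request:
servo_tool --deltas '[0.015,0,0,0.003,0,0.015,0,0,0,0,0.015,0,0,0,0,0.015,0,0,0,0]'

```text
time: 21.05
tcp_pos: [0.4565, -0.2037, 0.0457]
tcp_rot: [-0.68, 0.733, -0.0, -0.0]
ft_force: [0.6, -0.1, -1.3]
gripper_width: 0.0423
```

```bash
cat > ft.py <<'E'
from h import *
a=[]
for i in range(5):
    s=sense(); a.append(np.r_[s['ft_force'],s['wrist_torque'],s['tcp_pos'],s['gripper_width']]); snapshot('top')
print(np.round(np.mean(a,0),4))
E
python3 ft.py
```

```text
[ 1.0660e-01 -4.4480e-01 -1.1133e+00  3.0900e-02  8.0000e-04 -1.1400e-02
  4.5650e-01 -2.0370e-01  4.5700e-02  4.2300e-02]
```

Request:
servo_tool --deltas '[0.015,0,0,0.003,0,0.015,0,0,0,0,0.015,0,0,0,0,0.015,0,0,0,0]'

```text
time: 21.63
tcp_pos: [0.4566, -0.2038, 0.045]
tcp_rot: [-0.68, 0.733, -0.0, 0.0]
ft_force: [0.1, 0.3, -1.0]
gripper_width: 0.0424
```

```bash
python3 ft.py
```

```text
[ 0.0815  0.1836 -1.0081  0.0044 -0.0331 -0.0195  0.4566 -0.2038  0.045
  0.0423]
```

Request:
servo_tool --deltas '[0.015,0,0,0.002,0,0.015,0,0,0,0,0.015,0,0,0,0,0.015,0,0,0,0]'

```text
time: 22.22
tcp_pos: [0.4566, -0.2037, 0.0445]
tcp_rot: [-0.68, 0.733, -0.0, -0.0]
ft_force: [-0.2, -0.2, -0.5]
gripper_width: 0.0421
```

```bash
python3 ft.py
```

```text
[-0.0905  0.1286 -0.7106  0.0153 -0.0488 -0.001   0.4565 -0.2037  0.0445
  0.0423]
```

Light contact is building (Fz −1.9 → −0.7 N, moment about y −0.05 N m), so the ring is on the race. One last picture to check.

```bash
python3 ring.py | grep scene | head -4; python3 - <<'E'
from h import *
st=sense(); t=st["tcp_pos"]; out=[]
a=np.array([.9972,-.0748]);b=np.array([.0748,.9972]); c=t[:2]+a*.1162-b*.003; print("ring",c)
for n,(u0,v0,w) in(("scene",(190,195,60)),("top",(385,185,50))):
    s=snapshot(n); im=cv2.resize(s["img"][v0:v0+w,u0:u0+w],(400,400),interpolation=cv2.INTER_CUBIC); f=400/w
    raw=im.copy()
    V=s["view"];K=s["camera_matrix"]
    def circ(c,r,z,col):
        for th in np.linspace(0,2*np.pi,70):
            p=V@np.r_[c[0]+r*np.cos(th),c[1]+r*np.sin(th),z,1]; q=p[:2]/p[2]; q=q*(1+s["k1"]*(q@q))
            u=K[0,0]*q[0]+K[0,2];v=K[1,1]*q[1]+K[1,2]; cv2.circle(im,(int((u-u0+.5)*f),int((v-v0+.5)*f)),1,col,-1)
    circ([.5722,-.2155],.0225,.0765,(0,255,0)); circ([.5722,-.2155],.006,.126,(0,0,255))
    out.append(im)
cv2.imwrite("pics/end.png",np.hstack(out))
E
```

```text
scene 0.02 31 Z [0.0479 0.0504 0.0519] Y -0.016635785948846276 0.015295333536286598 Xmax 0.03473875119225914
scene 0.035 44 Z [0.0478 0.0506 0.0528] Y -0.014797537912032732 0.011438452141356843 Xmax 0.04995001460267571
scene 0.05 35 Z [0.0458 0.0488 0.0527] Y -0.014480619138475748 0.009575856726448742 Xmax 0.06494929352083693
scene 0.065 20 Z [0.0432 0.0501 0.0511] Y -0.014158790887910744 0.015085709465840005 Xmax 0.07982422584912098
ring [ 0.57221165 -0.21545785]
```

View pics/end.png

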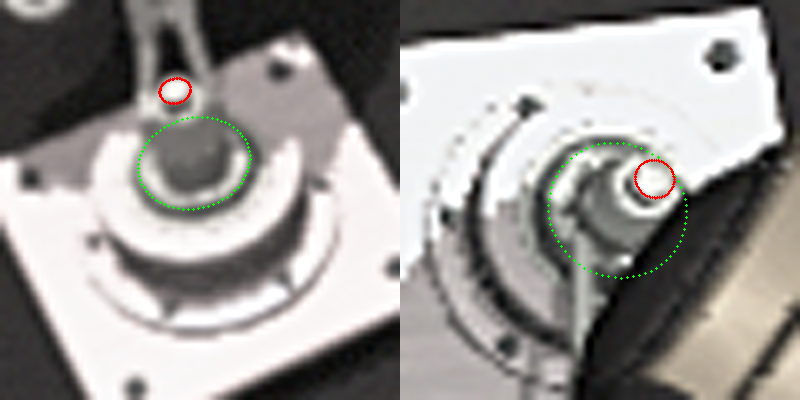

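The ring lies around the shaft at groove height in both views. The green circle predicted for it fits, the pliers are level, and the forces are small. Handing in.

```bash
python3 ft.py; python3 -c "
from h import *
print(sign_off()); print(sense()['time'])"
```

```text
[-0.4979 -0.568  -0.6066 -0.0242  0.0028  0.0136  0.4565 -0.2037  0.0445
  0.0424]
the job is handed in; nothing more can be done
None
the job is handed in; nothing more can be done
```

I lifted the tray pliers, the largest of the three, squeezed them and slid the spread ring down onto the inner race at the groove. I handed the job in while still holding them there. The sign-off gives no verdict, so the points below are my own measurements.

**Last checks:**
- **Squeeze:** the opening over the sleeves is about 42.3 mm, which works out at roughly 0.23 rad.
- **Position:** the ring centre is estimated within about 1 mm of the spindle axis. Both pictures show it around the shaft at groove height.
- **Level:** the measured points on the pliers show them level to about a degree.
- **Contact with the spindle:** about 1 N, judged from the drop in the measured weight.
- **Time:** about 23 s of the 42 s were used.

**What failed or disagreed:**
- **First grasp missed:** I set the height from the stated tool point, and the fingers closed just above the sleeves. The camera showed the finger tips about 30 mm farther back than the text implies, so I went about 25 mm lower and the second grasp held. The miss did not visibly move the pliers.
- **Push during the second grasp:** the wrist read about 15 N upward while the pads closed. It was gone after lifting.
- **Contact height:** by the camera the ring's mid thickness would be at about 73.8 mm, below the 75.25 mm it has when lying on the race. I trusted the contact force over that figure, which is good to about 1–2 mm.
- **Contact moment:** the small moment seen at first contact had fallen back into the noise by the last reading, so the contact is very light.
- **Other things on the bench:** I touched none of them as far as I know, but I did not measure them again at the end.

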